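# Move the charged battery from the charger to the bench lamp

## Robot

A 6-joint arm with a two-finger parallel gripper is mounted at the origin on the work surface. World frame = base frame: x ahead of the robot, y to its left, z up, the work surface at z = 0. Lengths are in m, angles in rad, forces in N, time in s.
With the tool pointing down it reaches from about 0.35 to 0.85 m from the base axis. Payload 8.1 kg.
Tool frame: the origin (TCP) lies at the centre of the arm's flange, where the gripper is bolted on; the fingertips stand 186 mm ahead of it and the grasp point (between the pads) lies 167 mm ahead of it (robot.grasp_offset is the distance from the TCP to the grasp point, in m); z points along the fingers, y is the line along which they close (so a half turn about z gives the same grasp; the last joint's range is limited). The gripper opens to 93 mm and grips with 3 to 60 N. Pads are 15 mm wide; open, the fingers measure 128 mm over their backs; the gripper's body (75 mm by 188 mm) begins 65 mm behind the grasp point.
Start: joints at [1.058, 0.13, 1.488, -0, 1.523, -0.085], TCP at [0.249, 0.546, 0.405] pointing down, gripper open.
Joint ranges: [-2.96, 2.96], [-0.89, 2.26], [0.02, 2.5], [-1.34, 4.48], [0, 2.73], [-2.66, 2.66]. Speed limits (rad/s): [2.39, 2.39, 2.79, 3.14, 3.14, 3.14].

## Interface

Orientations are given as a rotation vector (axis times angle).
In Python, from plant import robot gives the robot as it stands.
- The arm moves only by the tool drive_tool, never from a script. Its argument "moves" is one flat list of numbers, 7 for each row, row after row: the finger opening in mm, from 0 to 93, then the shift along the tool's x, y, z in mm, then the turn, a rotation vector about the tool's x, y, z in degrees. A call has 1 to 8 rows; each row shifts and turns the commanded pose from where the row before left it, along the tool's axes as they then stand; what a row does not reach is not made up. A row lasts 1/10 s, in which the tool goes at most 50 mm and 8.59 degrees, less where a joint would pass 70% of its speed; a pose out of reach is approached as far as the arm can. A call is refused whole if a number of a shift passes 50 or a number of a turn 8.59, either way. A call with a gripper value outside its range is refused whole. The fingers move at their own pace and stop on an object; "grip_force" is the grip in N (left out, the last holds). Time passes only in rows, so rows that do not move let the fingers close. It gives the time, the measured TCP pose, the force, the opening and the grip force at its end, in the units of the state.
- robot.read_state(): the state, without advancing time (a new reading comes with each control period).
- robot.read_camera(name): name is "side" or "top"; returns a dict with "color" (480x640x3 uint8, red, green, blue), "depth" (480x640 float32, m along the optical axis (not along the pixel's ray), 0 where there is no reading), "mtx" (3x3 intrinsics, pixels), "R" (3x3) and "t" (3): a world point X has camera coordinates R X + t. Camera axes: x right, y down, z forward; pixel columns grow to the right and rows downward; lengths in m; the calibration is good to about 2 mm. A picture is of the moment at which its call begins.
- robot.close_job(): hands the job in; it is judged then, once.
The state is a dict: "t": time; "q": joint angles; "dq": joint speeds; "joint_torque": joint torques, N m; "tool_pos": TCP position; "orientation": TCP orientation; "force": force on the tool from outside, world axes, zero at the start; "wrist_torque": the same for the moment, N m; "opening": finger opening in m; "gripper_force": force on a finger pad.
Only numpy, scipy, OpenCV 4.12 (cv2) and the standard library are available. Lean on these libraries where they do the work, as an engineer would, in place of code of your own. Each camera call takes 0.05 s, during which the arm holds its last target. There are 200 camera calls.

## Task

The cordless bench lamp has no battery: take the charged pack (four green lights on top) out of the charger, squeezing its orange snap tab in while you lift it free. With the tab still held in, lower it into the lamp's empty, slightly floating socket, press it fully home and let go, so that the tab springs out and latches. Do not crush the tab, tug on a hooked catch, or jam or ram the pack, and leave the other battery, the glue bottle and the terracotta jug as they are.

Things in the scene. Friction and masses are not known exactly. Their poses are not given: they have to be found in the camera images.
- pack_center (a point): Centre (48 mm above the foot) of the charged battery pack: upright dark block, 34 (x) by 60 (y) by 96 mm tall, 0.28 to 0.44 kg, four green lights on top. z up; the orange snap tab is on its front (-x) face, its back (x = +17 mm) is flat. It starts latched in one of the charger's two bays (either), sunk 43 mm into it, with about 1 mm of play.
- pack_tab (a joint): Angle of the charged pack's snap tab: 0 sprung out, leaning 0.16 rad; 0.16 fully pressed in, upright against the pack. An orange plate 24 mm wide, 4 mm thick, hinged 40 mm below pack_center, its free top 38 mm above it. 2 N at the top starts it, about 10 N presses it in, over 70 N crushes it. Its barb, 12 mm below pack_center, clears the lip beyond 0.11 to 0.15.
- pack_tab_pad (a point): Centre of the press area (the top 28 mm) of the charged pack's tab, on its outer face, 26 mm above pack_center when pressed in. To squeeze: one finger here, the other opposite on the pack's back. Across tab and back it measures 51 mm at the tab's top edge when out, 38.5 mm when fully in; the middle of that grip is then at x = -2 mm of the pack.
- spare_center (a point): Centre of the other battery pack, same make, size and axes, a single red light on its top, latched in the charger's other bay 90 mm away along y. It stays there.
- charger: Two-bay battery charger, fixed: grey bays on a dark base, 112 by 184 mm, bay rims 57 mm above the bench. Origin underneath; bay centres at x = 0, y = +45 and -45 mm, floors at z = 12 mm, catch lips on the -x side. Sprung terminals in each floor push the pack up on its catch with 3 to 7 N. Pulling on a hooked catch or jamming the pack with more than 30 N breaks it.
- lamp: Cordless bench lamp, fixed: white base plate 130 by 280 by 14 mm, origin under its centre. Its battery socket (grey, outer 70 by 80 mm) stands on a rubber skirt at y = -75 mm, rim 65 mm above the bench. A black gooseneck rises at y = +90 mm to 275 mm high and carries a white shade over y = +213 mm. More than 30 N between pack and socket (jamming, ramming) breaks it.
- lamp_socket (a point): Nominal centre of the empty socket's floor, 20 mm above the bench; z up, catch lip on -x: pack axes go along these. Rubber-mounted, the socket sits up to 4.5 mm off this point in x and in y and shifts only above 20 N: feel for it. 45 mm deep, 1.2 mm play each side, 4 mm sloping lead-in. Terminals 4 mm proud push back 3 to 7 N. Hard down, pack_center is 48 mm above it; let go there, the tab latches.
- glue_mid (a point): Middle (45 mm up) of a small white glue bottle with a red conical cap, 26 mm across, 95 mm tall, standing on the bench. Leave it standing.
- jug_mid (a point): Middle (52 mm up) of a small terracotta jug, 76 mm across with a handle on one side, 105 mm tall, standing on the bench behind the charger. Leave it alone.
Things that resemble listed ones, but are neither listed nor needed, are in the scene too. Of the things that look like the part that bears jug_mid, take the one that is farthest from the robot's base at the start.

How it is judged:
By the outcome, as a careful person would: the job done as asked, in the order asked, and still so for the second after the job is handed in, with the robot touching nothing.
It also fails if it takes over 51 s, if anything falls off the work surface, if the arm or the gripper's body presses on something with over 40 N, if the wrist force passes 120 N, or if a joint passes its speed limit or range.

## Working session

There is one attempt and no reset: what is moved stays moved. The work goes in short steps, Python scripts to look and compute and a tool call to move; the robot and the scene stay as the last step left them, time stands still between calls to the robot, and variables do not carry over. Pictures are saved under pics/ and viewed, at most 10 in all, crops included, and the job is handed in when it is done.

Besides the shell and the picture viewer there is one more tool, called after "Request:" in YAML: its name, and indented under it one key for each argument. drive_tool: Moves the arm, as the interface text tells. Its arguments: {"type":"object","properties":{"moves":{"type":"array","items":{"type":"number"}},"grip_force":{"type":"number"}},"required":["moves"]}

```bash
mkdir -p pics; cat > h.py <<'E'
import numpy as np, cv2
from plant import robot
def cam(n):
    c=robot.read_camera(n); np.savez(f'{n}.npz',**c); return c
def world(c,u,v,d=None):
    d=c['depth'][int(v),int(u)] if d is None else d
    p=np.linalg.inv(c['mtx'])@np.array([u,v,1])*d
    return c['R'].T@(p-c['t'])
def atz(c,u,v,z):
    r=c['R'].T@(np.linalg.inv(c['mtx'])@np.array([u,v,1.])); o=-c['R'].T@c['t']
    return o+r*(z-o[2])/r[2]
E
python3 - <<'E'
from h import *
for n in('side','top'):
    c=cam(n); cv2.imwrite(f'pics/{n}0.png',c['color'][...,::-1]); print(n,-c['R'].T@c['t'],c['R'][2],c['mtx'][0])
s=robot.read_state();print(s['tool_pos'],s['orientation'],s['force'],s['t'],robot.grasp_offset)
E
```

```text
side [ 0.50465068 -0.68633942  0.81817458] [ 0.08837218  0.64375955 -0.76010788] [525.49010441   0.         317.06213236]
top [ 0.41920524 -0.05920899  1.19754305] [ 0.1369395  -0.01305726 -0.99049335] [577.93101125   0.         316.98112177]
[0.24882272 0.54576305 0.40382417] [-6.66801950e-01 -3.06955502e+00  2.39352893e-03] [-0.07240884  0.36092381 -0.29053097] 0.1 0.1673
```

View pics/side0.png

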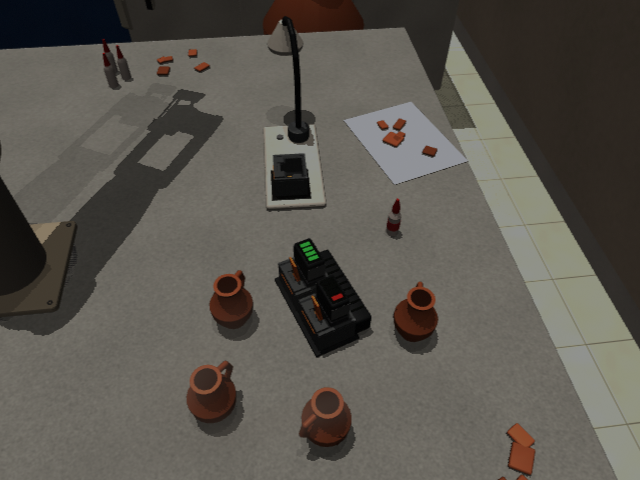

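View pics/top0.png

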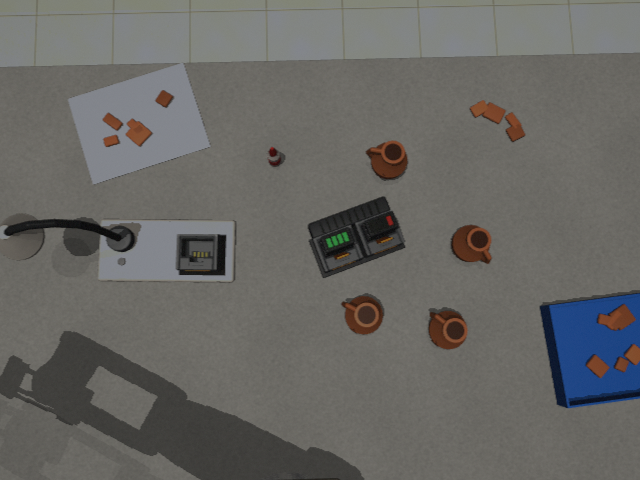

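The side view shows the charged pack at (309,252), the spare at (337,297) and the socket at (291,172). The top view shows them at (340,241), (381,222) and (200,254). The glue bottle is at (274,157), and the far jug behind the charger is at (389,158). Next I'll enlarge crops.

```bash
python3 - <<'E'
from h import *
def crop(n,u,v,w,h,k): 
    c=np.load(f'{n}.npz'); im=c['color'][v:v+h,u:u+w,::-1]
    return np.clip(cv2.resize(im,None,fx=k,fy=k,interpolation=cv2.INTER_CUBIC).astype(float)*1.8,0,255).astype(np.uint8)
a=np.hstack([crop('top',305,195,100,75,4),crop('top',165,215,100,75,4)])
b=np.hstack([crop('side',275,235,100,75,4),crop('side',250,145,100,75,4)])
cv2.imwrite('pics/crop.png',np.vstack([a,b]))
E
```

```text
(no output)
```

View pics/crop.png

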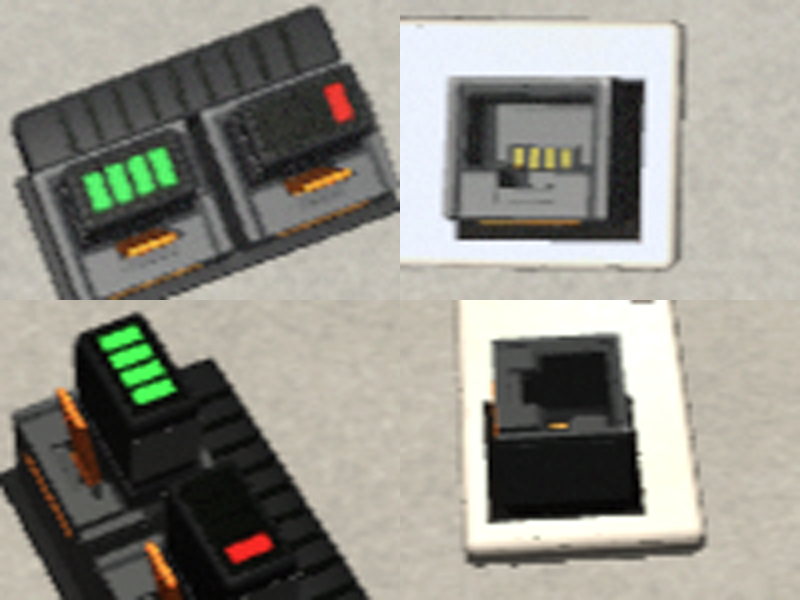

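The crops show the charged pack's top at about top pixel (338,241), with its orange tab toward the lower side (-x). The socket is at about (197,252) with its catch lip toward the image bottom (-x), aligned with the plate. I'll use the depth point clouds from both views.

```bash
cat >> h.py <<'E'
def cloud(n):
    c=dict(np.load(f'{n}.npz')); d=c['depth']; v,u=np.mgrid[:480,:640]
    p=np.stack([u,v,np.ones_like(u)],-1)@np.linalg.inv(c['mtx']).T*d[...,None]
    return c,(p-c['t'])@c['R']
E
python3 - <<'E'
from h import *
def rect(m,P,tag):
    k,l,s,_=cv2.connectedComponentsWithStats(m.astype(np.uint8)); 
    for i in range(1,k):
        if s[i,4]<60: continue
        Q=P[l==i]; r=cv2.minAreaRect((Q[:,:2]*1000).astype(np.float32)); print(tag,s[i,:5],np.round(r[0],1),np.round(r[1],1),round(r[2],1),'z',np.round(np.percentile(Q[:,2],[5,50,95]),4))
for n in('top','side'):
    c,P=cloud(n); z=P[...,2]; inb=(P[...,0]>.3)&(P[...,0]<.75)&(P[...,1]<.45)&(P[...,1]>-.3)
    rect(inb&(z>.088)&(z<.13),P,n+' tops')
    rect(inb&(z>.059)&(z<.072)&(P[...,1]>.1),P,n+' sockrim')
    rect(inb&(z>.051)&(z<.062)&(P[...,1]<.1),P,n+' bays')
    rect(inb&(z>.009)&(z<.019)&(P[...,1]>.05),P,n+' plate')
    g=c['color'].astype(int); G=(g[...,1]>120)&(g[...,0]<90)&(g[...,2]<120); print('green',P[G].mean(0),G.sum())
    O=(g[...,0]>150)&(g[...,2]<70)&(g[...,1]>70)&(g[...,1]<g[...,0]*.75)&inb&(z>.05); rect(O,P,n+' orange')
E
```

```text
top tops [371 148  34  16 329] [ 734.5 -217. ] [63.2 30.3] 89.5 z [0.0953 0.1044 0.108 ]
top tops [362 211  36  27 593] [ 599.8 -195.7] [34.5 60.8] 19.0 z [0.0979 0.1097 0.1135]
top tops [319 227  36  27 594] [ 570.8 -110.7] [34.2 60.5] 19.1 z [0.099  0.1097 0.1133]
top tops [103 228  11  10  61] [593.9 321.9] [ 6.5 13.7] 68.4 z [0.0913 0.1086 0.128 ]
top tops [344 302  35  25 531] [ 429.2 -153.1] [63.8 44.8] 87.7 z [0.0936 0.1042 0.1074]
top sockrim [175 234  43  36 811] [560.8 165.3] [81.1 70.2] 88.2 z [0.0601 0.064  0.0679]
top bays [369 155  38  22 221] [ 727.1 -222.2] [76.5 42.6] 88.5 z [0.052  0.0563 0.0615]
top bays [354 210  51  46 603] [ 591.3 -199. ] [70.3 81. ] 18.8 z [0.0521 0.0557 0.0596]
top bays [313 225  49  46 634] [ 562.2 -113.7] [70.4 80.2] 18.9 z [0.0521 0.056  0.0601]
top bays [345 296  37  38 335] [ 428.6 -160.9] [71.2 72.2] 88.3 z [0.0519 0.0567 0.0615]
top bays [429 317   7  27 104] [ 394.7 -294.3] [50.7 10.8] 0.6 z [0.0519 0.0562 0.0611]
top plate [  97  219  138   63 5800] [572.4 237.1] [279.6 129.4] 88.3 z [0.0102 0.0137 0.0175]
green [ 0.5708041  -0.111572
[... 359 characters left out ...]
2  0.1084 0.1113]
side tops [407 282  24  30 438] [ 733.8 -219.7] [32.3 64.9] 0.1 z [0.0911 0.1033 0.1053]
side sockrim [273 153  35  29 482] [560.1 162.2] [85.8 69.9] 87.7 z [0.0596 0.0623 0.0651]
side bays [279 257  50  40 596] [ 560.6 -116.8] [70.9 81.6] 19.2 z [0.0519 0.0552 0.06  ]
side bays [210 281  43  40 397] [ 427.8 -167.2] [72.1 66.7] 15.7 z [0.0518 0.056  0.0612]
side bays [299 293  58  44 824] [ 590.4 -201.6] [71.8 82.4] 18.9 z [0.0519 0.055  0.0597]
side bays [395 299  33  36 310] [ 722.2 -235.4] [37.5 70.1] 17.7 z [0.0517 0.0563 0.0615]
side plate [ 264  124   62   84 2692] [571.5 232.3] [281.3 128.6] 87.6 z [0.0096 0.012  0.0157]
green [ 0.56878981 -0.11280584  0.11001053] 98
```

```bash
cat >> h.py <<'E'
from scipy.spatial.transform import Rotation as Ro
def go(x,y,z,yaw):
    """total tool-frame shift (mm) and turn (deg) from present pose; tool y at yaw(deg), tool z down"""
    s=robot.read_state(); R=Ro.from_rotvec(s['orientation']); a=np.radians(yaw)
    ty=np.array([np.cos(a),np.sin(a),0]); tz=np.array([0,0,-1.]); T=Ro.from_matrix(np.stack([np.cross(ty,tz),ty,tz],1))
    print('shift',np.round(R.inv().apply(np.array([x,y,z])-s['tool_pos'])*1000,2),'turn',np.round(np.degrees((R.inv()*T).as_rotvec()),2))
def st():
    s=robot.read_state(); print({k:np.round(s[k],4).tolist() for k in('t','tool_pos','force','wrist_torque','opening','gripper_force','q')})
E
python3 -c "
from h import *
go(.568,-.1122,.35,19.0);st()"
```

```text
shift [-563.4  -466.16   54.5 ] turn [-9.000e-02  3.000e-02  4.649e+01]
{'t': 0.1, 'tool_pos': [0.2488, 0.5458, 0.4038], 'force': [-0.0724, 0.3609, -0.2905], 'wrist_torque': [-0.0194, -0.0466, 0.0099], 'opening': 0.0929, 'gripper_force': 0.0, 'q': [1.0576, 0.1311, 1.4891, -0.0, 1.523, -0.0854]}
```

Request:
drive_tool:
  moves: [93, -35, -29, 0, 0, 0, 0, 93, -35, -29, 0, 0, 0, 0, 93, -35, -29, 0, 0, 0, 0, 93, -35, -29, 0, 0, 0, 0, 93, -35, -29, 0, 0, 0, 0, 93, -35, -29, 0, 0, 0, 0, 93, -35, -29, 0, 0, 0, 0, 93, -35, -29, 0, 0, 0, 0]
  grip_force: 12

```text
t: 0.9
tool_pos: [0.4076, 0.2169, 0.4045]
orientation: [-0.666, -3.07, 0.0]
force: [0.7, 0.2, -0.7]
opening: 0.0932
gripper_force: 0.0
```

Request:
drive_tool:
  moves: [93, -35, -29, 0, 0, 0, 0, 93, -35, -29, 0, 0, 0, 0, 93, -35, -29, 0, 0, 0, 0, 93, -35, -29, 0, 0, 0, 0, 93, -35, -29, 0, 0, 0, 0, 93, -35, -29, 0, 0, 0, 0, 93, -35, -29, 0, 0, 0, 0, 93, -35, -29, 0, 0, 0, 0]

```text
t: 1.7
tool_pos: [0.5663, -0.1104, 0.4043]
orientation: [-0.667, -3.069, -0.0]
force: [0.4, 0.9, -0.6]
opening: 0.0932
gripper_force: 0.0
```

Request:
drive_tool:
  moves: [93, 0, 0, 9, 0, 0, 7.75, 93, 0, 0, 9, 0, 0, 7.75, 93, 0, 0, 9, 0, 0, 7.75, 93, 0, 0, 9, 0, 0, 7.75, 93, 0, 0, 9, 0, 0, 7.75, 93, 0, 0, 9, 0, 0, 7.75, 70, 0, 0, 0, 0, 0, 0, 70, 0, 0, 0, 0, 0, 0]

```text
t: 2.5
tool_pos: [0.5658, -0.1085, 0.3504]
orientation: [-1.819, -2.56, 0.001]
force: [0.1, -0.1, 0.1]
opening: 0.0812
gripper_force: 0.0
```

```bash
python3 - <<'E'
from h import *
go(.568,-.1122,.2553,19.0);st()
c=cam('side'); cv2.imwrite('pics/s1.png',cv2.resize(c['color'][120:360,200:440,::-1],None,fx=2.5,fy=2.5))
E
```

```text
shift [-4.26  0.96 95.13] turn [-0.05 -0.03  0.22]
{'t': 2.5, 'tool_pos': [0.5658, -0.1085, 0.3504], 'force': [0.051, -0.0789, 0.1112], 'wrist_torque': [-0.0443, 0.0213, 0.0098], 'opening': 0.0812, 'gripper_force': 0.0, 'q': [-0.2785, 0.0978, 1.623, -0.0, 1.4218, -0.614]}
```

View pics/s1.png

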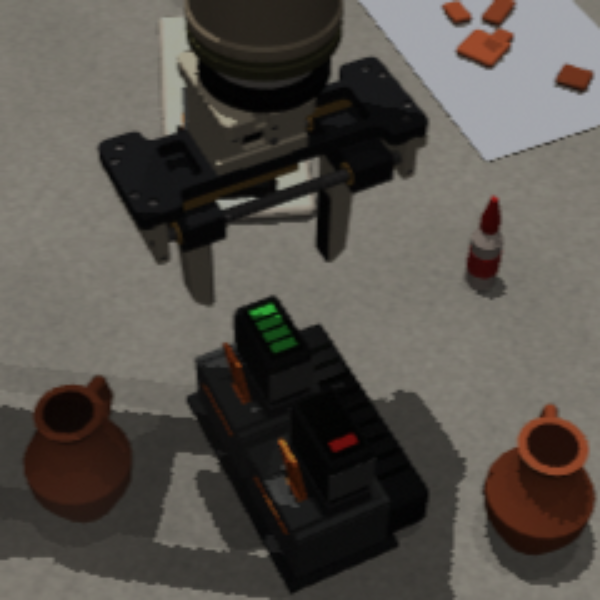

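The picture shows the fingers centred above the charged pack, with tips at (205,290) and (332,250) and the pack top at (268,320). They line up with the tab-to-back axis, so I'll descend.

Request:
drive_tool:
  moves: [80, -4.3, 1, 20, 0, 0, 0.2, 80, 0, 0, 20, 0, 0, 0, 80, 0, 0, 20, 0, 0, 0, 80, 0, 0, 15, 0, 0, 0, 80, 0, 0, 10, 0, 0, 0, 80, 0, 0, 10, 0, 0, 0, 80, 0, 0, 0, 0, 0, 0, 80, 0, 0, 0, 0, 0, 0]

```text
t: 3.35
tool_pos: [0.5685, -0.1124, 0.2562]
orientation: [1.828, 2.554, 0.0]
force: [0.1, -0.8, -0.5]
opening: 0.08
gripper_force: 0.0
```

Request:
drive_tool:
  moves: [55, 0, 0, 0, 0, 0, 0, 52, 0, 0, 0, 0, 0, 0, 49, 0, 0, 0, 0, 0, 0, 47, 0, 0, 0, 0, 0, 0, 46, 0, 0, 0, 0, 0, 0, 46, 0, 0, 0, 0, 0, 0, 46, 0, 0, 0, 0, 0, 0, 46, 0, 0, 0, 0, 0, 0]

```text
t: 4.15
tool_pos: [0.5679, -0.1127, 0.256]
orientation: [-1.829, -2.554, 0.002]
force: [-5.9, -2.2, 6.3]
opening: 0.0461
gripper_force: 3.1
```

```bash
python3 -c "
from h import *
go(.568,-.1122,.2553,19.0);st()"
```

```text
shift [0.39 0.27 0.72] turn [-0.08  0.01 -0.22]
{'t': 4.15, 'tool_pos': [0.5679, -0.1127, 0.256], 'force': [-5.9076, -2.1615, 6.3387], 'wrist_torque': [-0.3787, 1.0347, -0.0174], 'opening': 0.0461, 'gripper_force': 3.0615, 'q': [-0.2841, 0.1939, 1.6976, -0.001, 1.2512, -0.6116]}
```

Request:
drive_tool:
  moves: [43, 0, 0, 0, 0, 0, 0, 41, 0, 0, 0, 0, 0, 0, 39, 0, 0, 0, 0, 0, 0, 37, 0, 0, 0, 0, 0, 0, 35, 0, 0, 0, 0, 0, 0, 35, 0, 0, 0, 0, 0, 0]
  grip_force: 15

```text
t: 4.75
tool_pos: [0.5684, -0.1123, 0.2558]
orientation: [1.829, 2.554, 0.0]
force: [0.3, 0.1, 1.6]
opening: 0.039
gripper_force: 14.9
```

```bash
python3 -c "
from h import *
go(.568,-.1122,.2553,19.0);st()"
```

```text
shift [ 0.22 -0.37  0.54] turn [ 0.02  0.01 -0.21]
{'t': 4.75, 'tool_pos': [0.5684, -0.1123, 0.2558], 'force': [0.3067, 0.0835, 1.6444], 'wrist_torque': [-0.2058, 0.1681, -0.0011], 'opening': 0.039, 'gripper_force': 14.8958, 'q': [-0.2835, 0.1945, 1.6972, 0.0, 1.2494, -0.6115]}
```

Request:
drive_tool:
  moves: [30, 0, 0, 0, 0, 0, 0, 30, 0, 0, 0, 0, 0, 0, 30, 0, 0, -0.5, 0, 0, 0, 30, 0, 0, -0.5, 0, 0, 0, 30, 0, 0, -0.5, 0, 0, 0, 30, 0, 0, -0.5, 0, 0, 0]
  grip_force: 40

```text
t: 5.35
tool_pos: [0.5683, -0.1123, 0.2577]
orientation: [1.829, 2.554, 0.0]
force: [0.6, -1.8, 0.9]
opening: 0.0376
gripper_force: 39.6
```

```bash
python3 -c "
from h import *
go(.568,-.1122,.2553,19.0);st()"
```

```text
shift [ 0.19 -0.26  2.41] turn [ 0.01  0.   -0.21]
{'t': 5.35, 'tool_pos': [0.5683, -0.1123, 0.2577], 'force': [0.6249, -1.8065, 0.927], 'wrist_torque': [-0.2544, -0.0907, 0.0465], 'opening': 0.0376, 'gripper_force': 39.6488, 'q': [-0.2836, 0.1922, 1.6962, 0.0001, 1.2531, -0.6115]}
```

Request:
drive_tool:
  moves: [30, 0, 0, -2, 0, 0, 0, 30, 0, 0, -3, 0, 0, 0, 30, 0, 0, -4, 0, 0, 0, 30, 0, 0, -5, 0, 0, 0, 30, 0, 0, -5, 0, 0, 0, 30, 0, 0, -5, 0, 0, 0, 30, 0, 0, -5, 0, 0, 0, 30, 0, 0, -5, 0, 0, 0]

```text
t: 6.15
tool_pos: [0.5683, -0.1123, 0.2923]
orientation: [1.829, 2.554, 0.0]
force: [0.9, -0.1, -3.0]
opening: 0.0375
gripper_force: 39.6
```

Request:
drive_tool:
  moves: [30, 0, 0, -7, 0, 0, 0, 30, 0, 0, -7, 0, 0, 0, 30, 0, 0, -10, 0, 0, 0, 30, 0, 0, -15, 0, 0, 0, 30, 0, 0, -15, 0, 0, 0, 30, 0, 0, -10, 0, 0, 0, 30, 0, 0, 0, 0, 0, 0, 30, 0, 0, 0, 0, 0, 0]

```text
t: 6.95
tool_pos: [0.5683, -0.1123, 0.356]
orientation: [1.829, 2.554, 0.0]
force: [0.4, -0.1, -4.3]
opening: 0.0379
gripper_force: 39.6
```

```bash
python3 -c "
from h import *
cam('side')
a=np.radians(-1.75); go(.5699-.0022*np.cos(a),.165-.0022*np.sin(a),.355,-1.75);st()"
```

```text
shift [262.7   88.92   0.31] turn [-4.000e-02 -2.000e-02  2.054e+01]
{'t': 7.0, 'tool_pos': [0.5681, -0.1123, 0.3553], 'force': [-0.3201, -0.0393, -4.2935], 'wrist_torque': [-0.0296, 0.0316, 0.0138], 'opening': 0.0376, 'gripper_force': 39.6295, 'q': [-0.2836, 0.1023, 1.6093, 0.0, 1.4307, -0.6115]}
```

Request:
drive_tool:
  moves: [30, 10, 3, 0, 0, 0, 0, 30, 25, 8, 0, 0, 0, 0, 30, 35, 12, 0, 0, 0, 0, 30, 35, 12, 0, 0, 0, 0, 30, 35, 12, 0, 0, 0, 0, 30, 35, 12, 0, 0, 0, 0, 30, 35, 12, 0, 0, 0, 0, 30, 30, 10, 0, 0, 0, 0]

```text
t: 7.8
tool_pos: [0.5668, 0.1436, 0.3549]
orientation: [-1.827, -2.554, 0.001]
force: [-0.2, -0.2, -4.0]
opening: 0.0377
gripper_force: 39.6
```

Request:
drive_tool:
  moves: [30, 15, 6, 0, 0, 0, 0, 30, 7.7, 2, 0, 0, 0, 0, 30, 0, 0, 0, 0, 0, 5, 30, 0, 0, 0, 0, 0, 5.5, 30, 0, 0, 0, 0, 0, 5, 30, 0, 0, 0, 0, 0, 5, 30, 0, 0, 0, 0, 0, 0, 30, 0, 0, 0, 0, 0, 0]

```text
t: 8.6
tool_pos: [0.5679, 0.1644, 0.3555]
orientation: [-2.252, -2.19, 0.001]
force: [-0.5, -0.5, -3.9]
opening: 0.0373
gripper_force: 39.8
```

```bash
python3 - <<'E'
from h import *
c=cam('side')
a=np.radians(-1.75); go(.5699-.0022*np.cos(a),.165-.0022*np.sin(a),.355,-1.75);st()
cv2.imwrite('pics/s2.png',np.clip(cv2.resize(c['color'][80:280,190:390,::-1],None,fx=3,fy=3)*1.6,0,255))
E
```

```text
shift [ 0.54 -0.26  0.51] turn [-0.02  0.02  0.14]
{'t': 8.65, 'tool_pos': [0.5679, 0.1645, 0.3555], 'force': [0.0455, 0.0002, -3.0623], 'wrist_torque': [-0.0655, 0.0633, 0.0286], 'opening': 0.0373, 'gripper_force': 39.8221, 'q': [0.1953, 0.1344, 1.5741, -0.0002, 1.4335, 0.2234]}[ WARN:0@0.611] global loadsave.cpp:1063 imwrite_ Unsupported depth image for selected encoder is fallbacked to CV_8U.
```

View pics/s2.png

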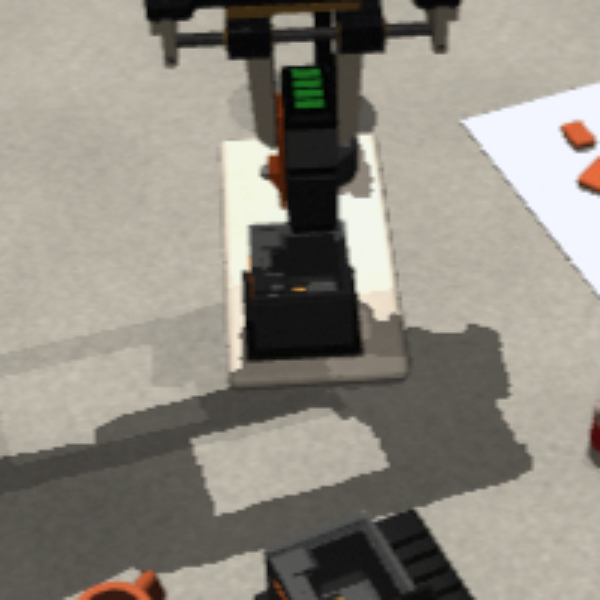

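The pack hangs upright with its tab pressed in, its foot at (312,228) of the crop, above the socket at (300,270). I'll descend to just above the rim, then feel for the socket.

Request:
drive_tool:
  moves: [30, 0, 0, 10, 0, 0, 0.1, 30, 0, 0, 12, 0, 0, 0, 30, 0, 0, 12, 0, 0, 0, 30, 0, 0, 8, 0, 0, 0, 30, 0, 0, 3, 0, 0, 0, 30, 0, 0, 0, 0, 0, 0, 30, 0, 0, 0, 0, 0, 0]

```text
t: 9.35
tool_pos: [0.5681, 0.1651, 0.3111]
orientation: [2.256, 2.186, 0.001]
force: [0.8, -0.8, -4.6]
opening: 0.0372
gripper_force: 39.8
```

Request:
drive_tool:
  moves: [30, 0, 0, 1, 0, 0, 0, 30, 0, 0, 1, 0, 0, 0, 30, 0, 0, 1, 0, 0, 0, 30, 0, 0, 0, 0, 0, 0]

```text
t: 9.75
tool_pos: [0.5679, 0.165, 0.3077]
orientation: [2.256, 2.186, -0.0]
force: [0.3, 0.3, -2.9]
opening: 0.0377
gripper_force: 39.8
```

Request:
drive_tool:
  moves: [30, 0, 0, 1, 0, 0, 0, 30, 0, 0, 0, 0, 0, 0]

```text
t: 9.95
tool_pos: [0.5679, 0.1651, 0.3066]
orientation: [-2.256, -2.186, 0.0]
force: [0.3, -0.5, -3.9]
opening: 0.0374
gripper_force: 39.8
```

Request:
drive_tool:
  moves: [30, 0, 0, 1, 0, 0, 0, 30, 0, 0, 0, 0, 0, 0]

```text
t: 10.15
tool_pos: [0.5679, 0.165, 0.3056]
orientation: [-2.256, -2.186, 0.0]
force: [-0.2, 0.9, -3.5]
opening: 0.0374
gripper_force: 39.8
```

Request:
drive_tool:
  moves: [30, 0, 0, 1, 0, 0, 0, 30, 0, 0, 0, 0, 0, 0]

```text
t: 10.35
tool_pos: [0.5679, 0.165, 0.3046]
orientation: [-2.256, -2.186, 0.0]
force: [-1.2, 0.5, -3.5]
opening: 0.0376
gripper_force: 39.8
```

Request:
drive_tool:
  moves: [30, 0, 0, 1, 0, 0, 0, 30, 0, 0, 0, 0, 0, 0]

```text
t: 10.55
tool_pos: [0.5679, 0.165, 0.3035]
orientation: [-2.256, -2.186, 0.0]
force: [-0.4, 0.6, -4.2]
opening: 0.0375
gripper_force: 39.8
```

Request:
drive_tool:
  moves: [30, 0, 0, 1, 0, 0, 0, 30, 0, 0, 0, 0, 0, 0]

```text
t: 10.75
tool_pos: [0.5679, 0.1651, 0.3026]
orientation: [-2.256, -2.186, 0.0]
force: [-0.7, 0.4, -3.2]
opening: 0.0378
gripper_force: 39.8
```

Request:
drive_tool:
  moves: [30, 0, 0, 0.7, 0, 0, 0, 30, 0, 0, 0, 0, 0, 0]

```text
t: 10.95
tool_pos: [0.5679, 0.165, 0.3019]
orientation: [-2.256, -2.186, 0.0]
force: [0.2, -0.2, -3.5]
opening: 0.0373
gripper_force: 39.8
```

Request:
drive_tool:
  moves: [30, 0, 0, 1, 0, 0, 0, 30, 0, 0, 1, 0, 0, 0, 30, 0, 0, 0, 0, 0, 0]

```text
t: 11.25
tool_pos: [0.5678, 0.165, 0.2998]
orientation: [-2.256, -2.186, 0.001]
force: [0.7, -0.5, -4.0]
opening: 0.0376
gripper_force: 39.8
```

Request:
drive_tool:
  moves: [30, 0, 0, 1, 0, 0, 0, 30, 0, 0, 1, 0, 0, 0, 30, 0, 0, 0, 0, 0, 0]

```text
t: 11.55
tool_pos: [0.5679, 0.165, 0.2978]
orientation: [-2.256, -2.186, 0.0]
force: [-1.1, -0.5, -4.4]
opening: 0.0378
gripper_force: 39.8
```

Request:
drive_tool:
  moves: [30, 0, 0, 1, 0, 0, 0, 30, 0, 0, 1, 0, 0, 0, 30, 0, 0, 0, 0, 0, 0]

```text
t: 11.85
tool_pos: [0.5679, 0.165, 0.2959]
orientation: [2.256, 2.186, -0.0]
force: [0.7, -0.4, -3.4]
opening: 0.0373
gripper_force: 39.8
```

Request:
drive_tool:
  moves: [30, 0, 0, 1.5, 0, 0, 0, 30, 0, 0, 1.5, 0, 0, 0, 30, 0, 0, 0, 0, 0, 0]

```text
t: 12.15
tool_pos: [0.5679, 0.165, 0.2927]
orientation: [-2.256, -2.186, 0.001]
force: [0.6, -1.4, -3.8]
opening: 0.0375
gripper_force: 39.8
```

Inside freely. Continuing to about 8 mm above home.

Request:
drive_tool:
  moves: [30, 0, 0, 2, 0, 0, 0, 30, 0, 0, 2, 0, 0, 0, 30, 0, 0, 2, 0, 0, 0, 30, 0, 0, 2, 0, 0, 0, 30, 0, 0, 0, 0, 0, 0]

```text
t: 12.65
tool_pos: [0.5678, 0.165, 0.2846]
orientation: [-2.256, -2.186, 0.001]
force: [1.2, -1.4, -4.4]
opening: 0.0379
gripper_force: 39.8
```

Request:
drive_tool:
  moves: [30, 0, 0, 2, 0, 0, 0, 30, 0, 0, 2, 0, 0, 0, 30, 0, 0, 2, 0, 0, 0, 30, 0, 0, 2, 0, 0, 0, 30, 0, 0, 2, 0, 0, 0, 30, 0, 0, 2, 0, 0, 0, 30, 0, 0, 2, 0, 0, 0, 30, 0, 0, 0, 0, 0, 0]

```text
t: 13.45
tool_pos: [0.5678, 0.165, 0.2706]
orientation: [-2.256, -2.186, 0.001]
force: [0.2, -2.5, -4.6]
opening: 0.0374
gripper_force: 39.8
```

Request:
drive_tool:
  moves: [30, 0, 0, 1, 0, 0, 0, 30, 0, 0, 1, 0, 0, 0, 30, 0, 0, 0, 0, 0, 0]

```text
t: 13.75
tool_pos: [0.5679, 0.165, 0.2689]
orientation: [2.256, 2.186, -0.0]
force: [0.8, -2.1, -3.2]
opening: 0.0375
gripper_force: 39.8
```

Request:
drive_tool:
  moves: [30, 0, 0, 1, 0, 0, 0, 30, 0, 0, 1, 0, 0, 0, 30, 0, 0, 0, 0, 0, 0]

```text
t: 14.05
tool_pos: [0.568, 0.165, 0.2671]
orientation: [2.256, 2.186, 0.0]
force: [-0.1, -3.4, -1.1]
opening: 0.0375
gripper_force: 39.8
```

Request:
drive_tool:
  moves: [30, 0, 0, 1, 0, 0, 0, 30, 0, 0, 1, 0, 0, 0, 30, 0, 0, 0, 0, 0, 0]

```text
t: 14.35
tool_pos: [0.568, 0.1651, 0.2653]
orientation: [2.256, 2.186, 0.001]
force: [-0.0, -3.0, 1.5]
opening: 0.0376
gripper_force: 39.8
```

Request:
drive_tool:
  moves: [30, 0, 0, 1, 0, 0, 0, 30, 0, 0, 0, 0, 0, 0]

```text
t: 14.55
tool_pos: [0.568, 0.1651, 0.2642]
orientation: [2.256, 2.186, 0.001]
force: [-0.7, -1.7, 3.4]
opening: 0.0372
gripper_force: 39.8
```

Request:
drive_tool:
  moves: [30, 0, 0, 0.7, 0, 0, 0, 30, 0, 0, 0, 0, 0, 0]

```text
t: 14.75
tool_pos: [0.5681, 0.1651, 0.2635]
orientation: [2.256, 2.186, 0.001]
force: [-2.0, -2.4, 4.4]
opening: 0.0377
gripper_force: 39.8
```

Request:
drive_tool:
  moves: [30, 0, 0, 0.5, 0, 0, 0, 30, 0, 0, 0, 0, 0, 0]

```text
t: 14.95
tool_pos: [0.5681, 0.1651, 0.2633]
orientation: [2.256, 2.186, 0.001]
force: [-2.6, -3.4, 5.5]
opening: 0.0378
gripper_force: 39.9
```

Request:
drive_tool:
  moves: [30, 0, 0, 0.5, 0, 0, 0, 30, 0, 0, 0, 0, 0, 0]

```text
t: 15.15
tool_pos: [0.5681, 0.1651, 0.2633]
orientation: [2.256, 2.186, 0.001]
force: [-3.7, -3.4, 9.2]
opening: 0.0377
gripper_force: 39.9
```

Request:
drive_tool:
  moves: [30, 0, 0, 0.5, 0, 0, 0, 30, 0, 0, 0, 0, 0, 0]

```text
t: 15.35
tool_pos: [0.5681, 0.1652, 0.2632]
orientation: [2.256, 2.186, 0.001]
force: [-4.6, -4.2, 12.9]
opening: 0.0372
gripper_force: 39.9
```

```bash
python3 - <<'E'
from h import *
cam('side'); c,P=cloud('side'); g=c['color'].astype(int)
for th in(120,90,60):
    G=(g[...,1]>th)&(g[...,0]<.6*g[...,1])&(g[...,2]<.7*g[...,1]); Q=P[G]; print(len(Q),np.round(np.median(Q,0),4),np.round(Q[:,2],4).min() if len(Q) else 0)
st()
E
```

```text
0 [nan nan nan] 0
1 [0.5663 0.1831 0.1163] 0.1163
52 [0.5687 0.1661 0.1156] 0.1126
{'t': 15.4, 'tool_pos': [0.5681, 0.1652, 0.2632], 'force': [-4.8704, -3.4802, 12.395], 'wrist_torque': [-0.7016, 1.2428, -0.0991], 'opening': 0.0374, 'gripper_force': 39.8882, 'q': [0.1962, 0.2171, 1.6568, 0.0001, 1.2668, 0.2278]}
  return _methods._mean(a, axis=axis, dtype=dtype,
  ret = um.true_divide(
```

The pack top is at z = 0.1156, against the 0.116 expected when home, so it is fully down. I'll release quickly while keeping the downward preload.

Request:
drive_tool:
  moves: [80, 0, 0, 0, 0, 0, 0, 80, 0, 0, 0, 0, 0, 0, 80, 0, 0, 0, 0, 0, 0, 80, 0, 0, 0, 0, 0, 0, 80, 0, 0, 0, 0, 0, 0, 80, 0, 0, 0, 0, 0, 0, 80, 0, 0, 0, 0, 0, 0]

```text
t: 16.1
tool_pos: [0.568, 0.1651, 0.2618]
orientation: [2.256, 2.186, 0.0]
force: [-0.1, -0.4, -0.2]
opening: 0.0797
gripper_force: 0.0
```

Request:
drive_tool:
  moves: [80, 0, 0, -10, 0, 0, 0, 80, 0, 0, -20, 0, 0, 0, 80, 0, 0, -30, 0, 0, 0, 80, 0, 0, -40, 0, 0, 0, 80, 0, 0, -30, 0, 0, 0, 80, 0, -30, 0, 0, 0, 0, 80, 0, -50, 0, 0, 0, 0, 80, 0, -50, 0, 0, 0, 0]

```text
t: 16.9
tool_pos: [0.4369, 0.169, 0.3928]
orientation: [2.257, 2.185, 0.002]
force: [-0.3, 0.8, 1.1]
opening: 0.0801
gripper_force: 0.0
```

```bash
python3 - <<'E'
from h import *
st()
o=[]
for n,u,v in(('side',250,130),('top',160,205)):
    cam(n); c,P=cloud(n); g=c['color'].astype(int)
    G=(g[...,1]>60)&(g[...,0]<.6*g[...,1])&(g[...,2]<.7*g[...,1]); Q=P[G]; print(n,len(Q),np.round(np.median(Q,0),4))
    o.append(np.clip(cv2.resize(c['color'][v:v+80,u:u+80,::-1],None,fx=5,fy=5,interpolation=cv2.INTER_CUBIC)*1.8,0,255).astype(np.uint8))
cv2.imwrite('pics/end.png',np.hstack(o))
E
```

```text
{'t': 16.9, 'tool_pos': [0.4369, 0.169, 0.3928], 'force': [-0.3311, 0.8448, 1.1262], 'wrist_torque': [-0.0777, 0.0797, -0.057], 'opening': 0.0801, 'gripper_force': 0.0, 'q': [0.2595, -0.2283, 1.857, 0.0002, 1.5116, 0.2919]}
side 96 [0.5703 0.1639 0.1176]
top 207 [0.5713 0.1653 0.1193]
```

View pics/end.png

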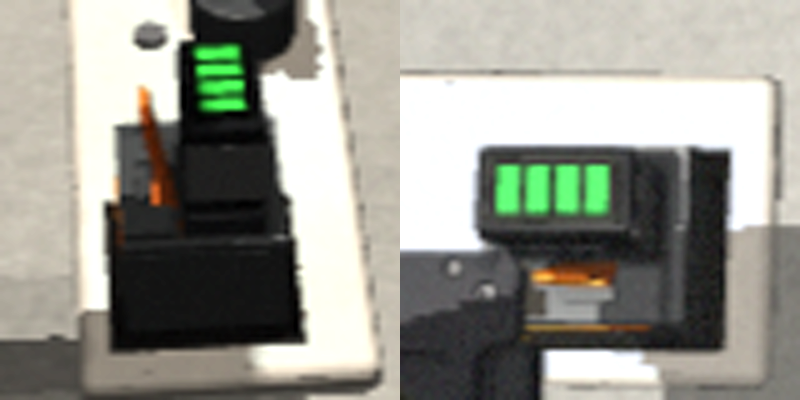

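The tab is sprung out at (150,140), and the pack rests on its catch with its top at about 0.118, which is 43 mm sunk, as it was in the charger. The gripper is clear, so I'll hand in.

```bash
python3 -c "
from plant import robot
print(robot.close_job())"
```

```text
the job is handed in; nothing more can be done
None
```

The charged pack is out of the charger and in the lamp socket; it was pressed fully home, its tab has sprung out and the catch appears latched, and the job was handed in at about 17 s with the gripper clear.

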